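# Lock out the shaker, clear the forceps, reset its stop knob

## Task

Somebody left the steel forceps lying on one of the two shakers, which start by themselves on a timer. Press that shaker's stop knob in, firmly but without ramming it, until it locks down; then lay the forceps flat in the steel tray and let go, and only after that turn the knob clockwise until it springs up again. Do not work the other shaker's knob, do not disturb the culture dish on it, and leave the other things on the bench where they are.

Things in the scene. Friction and masses are not known exactly. Their poses are not given: they have to be found in the camera images.
- shaker_l: left (+y) one of two identical white platform shakers fixed to the bench, 218 deep x 150 wide x 84 mm high. Origin: centre of the underside; -x is the front with the panel, z up. The panel slopes up at 20 degrees from (x, z) = (-112, 39) to (-34, 67) mm. Behind it the level platform, x from -26 to 104 mm, 146 mm wide, black rubber mat, top 84 mm high; it does not move.
- shaker_r: the right one of the two shakers, of the same make; same axes. A shelf post hangs behind it to the right, its front at world x = 0.66, y = -0.05 to 0, from 0.25 m above the bench upwards: keep wrist and gripper in front of it.
- stop_l_top (a point): centre of the top of the left shaker's stop knob: black mushroom head, 40 mm diameter, 14 mm thick, round side, on the panel 22 mm right (-y) of its middle. z points out along the knob's axis, 20 degrees off vertical, leaning to the robot; x, y turn with the knob. Top 30 mm above the panel when up, 22 when locked; gap under the head 16 or 8 mm, with a collar 33 mm wide, 6 mm high in it.
- stop_r_top (a point): the same point of the right shaker's stop knob
- stop_l (a joint): travel of the left stop knob into the panel (m): 0 = up (sprung). The push grows from 3 N to about 9 N at 0.004, drops to 5 N, and the knob locks at 0.008 (it stays near 0.0075 when let go); cushioned stop at 0.010. Let go earlier, it springs back. Forcing it beyond 0.0115 (about 40 N) is ramming. Only a clockwise turn frees it.
- stop_r (a joint): the same for the right stop knob
- knob_l (a joint): turn of the left knob's head (rad): 0 = rest, grows clockwise as seen looking at its top; springs back to 0 when let go. Locked down, it is freed at about 0.6 to 0.7; stop at 1.0. Squeezing fingers can hold the freed knob down until they open.
- knob_r (a joint): the same for the right knob's head
- platform_l (a point): centre of the top of the left shaker's platform; axes as the shaker's
- platform_r (a point): centre of the top of the right shaker's platform
- forceps: steel forceps lying flat on one of the two platforms, 127 long (its y axis) x 10 to 14 wide x 7 mm thick, 22 g; origin at the centre of the underside
- tray: loose stainless instrument tray, 200 (x) x 110 (y) x 16 mm, 350 g; walls and floor 3 mm; origin at the centre of the underside, long axis x
- dish: culture dish with lid, 90 mm in diameter, 17 mm high, on the platform of the other shaker; origin at the centre of the underside; stays there
- slides: banded stack of glass slides, 27 x 76 x 12 mm, on the bench; bystander
- amber_bottle: small amber bottle, 32 mm wide, 62 mm high, standing on the bench behind the shakers; bystander
- pen: thin black pen, 145 mm long, lying on the bench in front of the shakers; bystander

How it is judged:
By the outcome, as a careful person would: the job done as asked, in the order asked, and still so for the second after the job is handed in, with the robot touching nothing.
It also fails if it takes over 72 s, if anything falls off the work surface, if the arm or the gripper's body presses on something with over 40 N, if the wrist force passes 120 N, or if a joint passes its speed limit or range.

## Robot

A 7-joint arm with a two-finger parallel gripper is mounted at the origin on a cart in front of the work surface, level with it; the furniture and walls round the work are solid. World frame = base frame: x ahead of the robot, y to its left, z up, the work surface at z = 0. Lengths are in m, angles in rad, forces in N, time in s.
With the tool pointing down it reaches from about 0.425 to 0.875 m from the base axis. Payload 4.7 kg.
Tool frame: the origin (TCP) lies midway between the tips of the shut fingers; the grasp point (between the pads) lies r.grasp_offset behind it (r.grasp_offset is the distance from the TCP to the grasp point, in m); z points along the fingers, y is the line along which they close (so a half turn about z gives the same grasp; the last joint's range is limited). The gripper opens to 85 mm and grips with 20 to 120 N. Pads are 22 mm wide; open, the fingers measure 114 mm over their backs; the gripper's body (76 mm by 85 mm) begins 54 mm behind the grasp point. The pads swing forward as they close: fully open they stand 13 mm farther back than shut.
Start: joints at [-1.13, 0.321, -0.07, 1.45, 0.023, 1.371, -0.057], TCP at [0.269, 0.592, 0.231] pointing down, gripper open.
Joint ranges: [-2.86, 2.86], [-0.3, 2.09], [-1.38, 1.24], [0.06, 2.45], [-1.56, 4.7], [0.09, 2.05], [-2.69, 2.69]. Speed limits (rad/s): [2.57, 2.57, 3.14, 3.14, 3.14, 3.14, 3.14].

## Interface

Orientations are given as [roll, pitch, yaw] about the fixed x, y, z axes, in that order (R = Rz(yaw) Ry(pitch) Rx(roll)).
In Python, from plant import sensors, get_image, r gives the robot as it stands.
- The arm moves only by the tool apply_moves, never from a script. Its argument "series" is a list of rows, each a list of 4 numbers: the shift along the tool's x, y, z as a fraction of full scale, then the turn about the tool's z as a fraction of full scale. In form: [[x, y, z, yaw], ...]. A call has exactly 8 rows; each row is the pose to reach, as a shift and turn from the pose commanded when the call began, along the tool's axes at that moment; what a row does not reach only later rows make up. Full scale, the value 1, is 50 cm for a shift and pi/4 rad for a turn. A row lasts 1/12 s, in which the tool goes at most 41.7 mm and 7.16 degrees, less where a joint would pass 70% of its speed; a pose out of reach is approached as far as the arm can. A call with a number of a shift or a turn outside -1 to 1 is refused whole. A call with a gripper value outside its range is refused whole. "claw" is the opening, from 0 (shut) to 1 (fully open), set as the call begins (left out, the last holds). The fingers move at their own pace and stop on an object; "squeeze" is the grip in N (left out, the last holds). Time passes only in rows, so rows that repeat a pose let the fingers close, or fill a call up. It gives the time, the measured TCP pose, the force, the opening and the grip force at its end, in the units of the state.
- sensors.state(): the state, without advancing time (a new reading comes with each control period).
- get_image(name): name is "side" or "top" or "wrist"; returns a dict with "pixels" (480x640x3 uint8, red, green, blue), "K" (3x3 intrinsics, pixels), "R" (3x3) and "t" (3): a world point X has camera coordinates R X + t. Camera axes: x right, y down, z forward; pixel columns grow to the right and rows downward; lengths in m; the calibration is good to about 2 mm. A picture is of the moment at which its call begins. There is no depth.
- r.hand_in(): hands the job in; it is judged then, once.
The state is a dict: "time": time; "qpos": joint angles; "joint_vel": joint speeds; "joint_torque": joint torques, N m; "tool_pos": TCP position; "tcp_rot": TCP orientation; "wrist_force": force on the tool from outside, world axes, zero at the start; "ft_torque": the same for the moment, N m; "width": finger opening in m; "finger_force": force on a finger pad.
Only numpy, scipy, OpenCV 4.12 (cv2) and the standard library are available. Lean on these libraries where they do the work, as an engineer would, in place of code of your own. Each camera call takes 0.05 s, during which the arm holds its last target. There are 200 camera calls.

## Working session

There is one attempt and no reset: what is moved stays moved. The work goes in short steps, Python scripts to look and compute and a tool call to move; the robot and the scene stay as the last step left them, time stands still between calls to the robot, and variables do not carry over. Pictures are saved under pics/ and viewed, at most 10 in all, crops included, and the job is handed in when it is done.

Besides the shell and the picture viewer there is one more tool, called after ">>>" by a JSON object that holds its "fn" and its "kwargs", one argument or row to a line. apply_moves: Moves the arm, as the interface text tells. Its arguments: {"type":"object","properties":{"series":{"type":"array"},"claw":{"type":"number"},"squeeze":{"type":"number"}},"required":["series"]}

```bash
mkdir -p pics; ls; python3 - <<'E'
from plant import sensors,get_image,r
import cv2,numpy as np
s=sensors.state();print({k:np.round(v,3).tolist() for k,v in s.items()});print(r.grasp_offset)
for n in("top","side"):
    g=get_image(n);np.savez(f"pics/{n}0.npz",**g);cv2.imwrite(f"pics/{n}0.png",g["pixels"][...,::-1]);print(n,g["K"].tolist(),np.round(g["R"],3).tolist(),g["t"], -np.array(g["R"]).T@g["t"])
E
```

```text
pics
{'time': 0.0, 'qpos': [-1.13, 0.322, -0.07, 1.452, 0.023, 1.371, -0.057], 'joint_vel': [0.001, 0.001, 0.001, 0.001, -0.002, -0.001, -0.001], 'joint_torque': [-0.001, -49.358, -0.383, -31.433, 0.013, 0.011, -0.0], 'tool_pos': [0.269, 0.591, 0.23], 'tcp_rot': [-3.14, 0.0, 2.715], 'wrist_force': [0.818, 0.026, -1.035], 'ft_torque': [0.0, 0.015, 0.022], 'finger_force': 0.0, 'width': 0.086}
0.0187
top [[466.8293038814377, 0.0, 327.5640253228798], [0.0, 466.8293038814377, 236.05886301696896], [0.0, 0.0, 1.0]] [[0.024, -0.999, 0.028], [-0.997, -0.026, -0.076], [0.076, -0.026, -0.997]] [0.02923367 0.57179786 0.97808097] [0.49456717 0.07002811 1.01732452]
side [[470.5997322512489, 0.0, 320.4540467473053], [0.0, 470.5997322512489, 234.14526651457544], [0.0, 0.0, 1.0]] [[0.881, -0.473, 0.005], [-0.25, -0.475, -0.843], [0.401, 0.742, -0.537]] [-0.46705739  0.22939423  0.66091602] [ 0.20385662 -0.60215891  0.55083702]
```

View pics/top0.png

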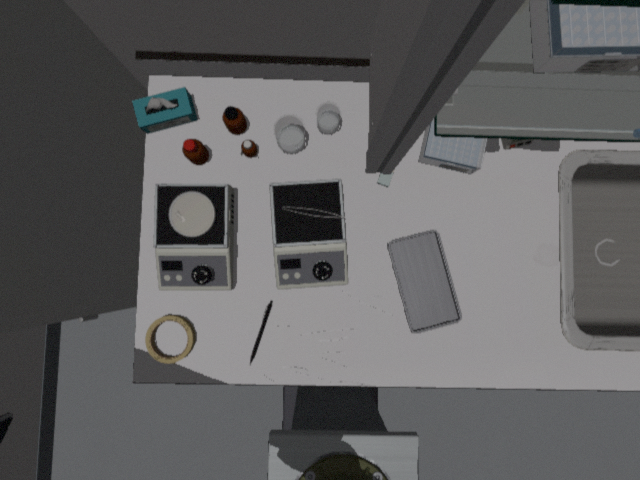

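View pics/side0.png

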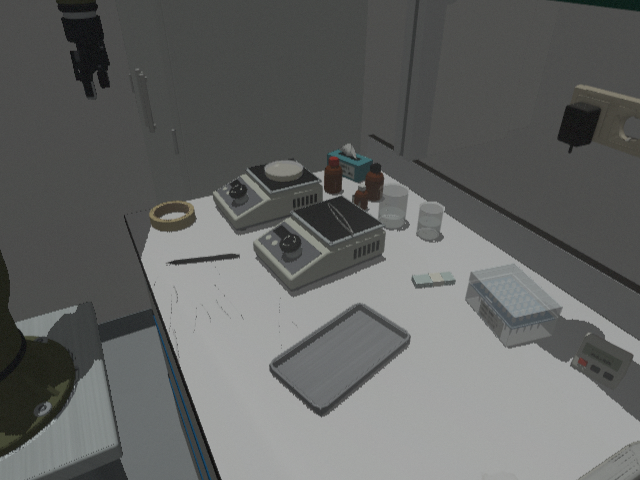

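The forceps lie on the right shaker (top view about (310,212)), its knob is at (322,271), the tray is centred near (424,281), and the dish is on the left shaker at (192,214). I'll crop for precise measurement.

```bash
cat > h.py <<'E'
import numpy as np,cv2
def ray(g,u,v):
    K,R,t=[np.array(g[k]) for k in "KRt"]
    return -R.T@t, R.T@np.linalg.solve(K,[u,v,1.])
def onz(g,u,v,z):
    c,d=ray(g,u,v);return c+d*(z-c[2])/d[2]
def proj(g,X):
    K,R,t=[np.array(g[k]) for k in "KRt"]
    p=K@(R@np.array(X)+t);return p[:2]/p[2]
def tri(*obs):
    A=np.zeros((3,3));b=np.zeros(3)
    for g,u,v in obs:
        c,d=ray(g,u,v);d/=np.linalg.norm(d);M=np.eye(3)-np.outer(d,d);A+=M;b+=M@c
    return np.linalg.solve(A,b)
def clus(g,box,f):
    u0,v0,u1,v1=box;m=np.zeros(g["pixels"].shape[:2],np.uint8)
    m[v0:v1,u0:u1]=f(g["pixels"][v0:v1,u0:u1].astype(int));return m
E
python3 - <<'E'
import numpy as np,cv2
t=np.load("pics/top0.npz")["pixels"];s=np.load("pics/side0.npz")["pixels"]
a=cv2.resize(t[170:300,260:360],(400,520),interpolation=cv2.INTER_CUBIC)
b=cv2.resize(s[190:290,250:390],(400,286),interpolation=cv2.INTER_CUBIC)
c=np.zeros((520,800,3),np.uint8);c[:,:400]=a;c[:286,400:]=b
cv2.imwrite("pics/crop1.png",np.clip(c[...,::-1]*1.5,0,255))
E
```

```text
[ WARN:0@0.064] global loadsave.cpp:1063 imwrite_ Unsupported depth image for selected encoder is fallbacked to CV_8U.
```

View pics/crop1.png

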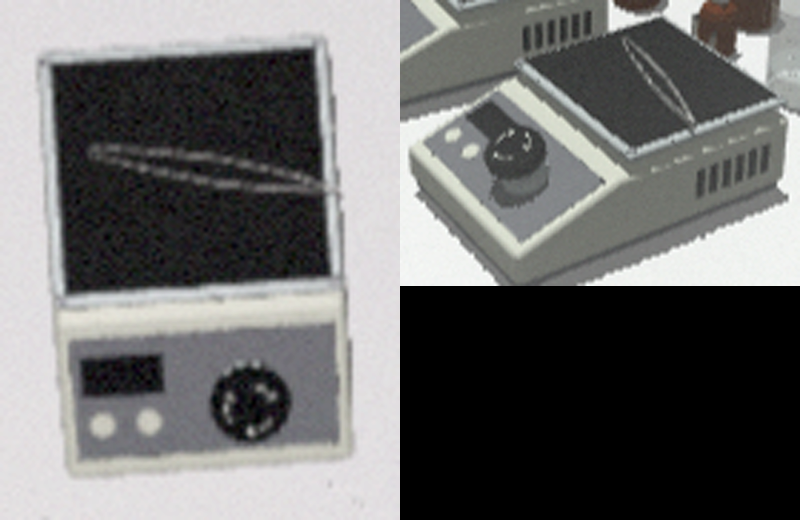

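```bash
python3 - <<'E'
from h import *
t=dict(np.load("pics/top0.npz"));s=dict(np.load("pics/side0.npz"))
# platform
m=clus(t,(262,172,352,246),lambda p:(p.sum(2)<170).astype(np.uint8))
m=cv2.morphologyEx(m,cv2.MORPH_CLOSE,np.ones((9,9)))
c=max(cv2.findContours(m,0,2)[0],key=cv2.contourArea)[:,0].astype(float)
P=np.array([onz(t,u,v,.084)[:2] for u,v in c])
rc=cv2.minAreaRect((P*1000).astype(np.float32));print("platform",rc,cv2.boxPoints(rc))
for nm,uv in dict(c1=(270,183),c2=(340.5,179.5),c3=(346.2,241),c4=(275.5,246.2),b1=(278,288.5),b2=(347.8,284)).items(): print(nm,onz(t,*uv,.084 if nm[0]=='c' else .039))
# knob
for g,b in((t,(308,256,338,286)),(s,(274,228,306,258))):
    m=clus(g,b,lambda p:(p.sum(2)<130).astype(np.uint8));m=cv2.morphologyEx(m,cv2.MORPH_CLOSE,np.ones((5,5)))
    c=max(cv2.findContours(m,0,2)[0],key=cv2.contourArea);print("knob",cv2.boundingRect(c),cv2.minEnclosingCircle(c),cv2.contourArea(c))
print("knob tri",tri((t,322.5,270.5),(s,290.3,240.5)))
# forceps
print("forceps",onz(t,282,208,.089),onz(t,345,217.5,.089))
# tray
m=clus(t,(375,220,475,345),lambda p:(p.sum(2)<480).astype(np.uint8));m=cv2.morphologyEx(m,cv2.MORPH_CLOSE,np.ones((7,7)))
c=max(cv2.findContours(m,0,2)[0],key=cv2.contourArea)[:,0].astype(float);P=np.array([onz(t,u,v,.012)[:2] for u,v in c])
rc=cv2.minAreaRect((P*1000).astype(np.float32));print("tray",rc,cv2.boxPoints(rc).tolist())
E
```

```text
platform ((613.1940307617188, 87.03102111816406), (116.42094421386719, 132.59042358398438), 5.204984664916992) [[549.20935  147.77205 ]
 [561.2378    15.728369]
 [677.1787    26.289993]
 [665.15027  158.33368 ]]
c1 [0.67028696 0.1638977  0.084     ]
c2 [0.68165226 0.02180445 0.084     ]
c3 [0.55711575 0.00761767 0.084     ]
c4 [0.54305595 0.14870175 0.084     ]
b1 [0.45754032 0.14445716 0.039     ]
b2 [ 0.47023053 -0.00062925  0.039     ]
knob (313, 262, 20, 18) ((322.22222900390625, 270.5), 9.892258644104004) 263.5
knob (274, 228, 27, 24) ((285.9285583496094, 238.45237731933594), 14.619742393493652) 291.5
knob tri [0.49659772 0.05379678 0.08062633]
forceps [0.61953183 0.13781032 0.089     ] [0.60388298 0.0113503  0.089     ]
tray ((479.4859619140625, -169.5643310546875), (267.86529541015625, 217.09996032714844), 0.9354566931724548) [[343.7989807128906, -63.21541213989258], [347.3433532714844, -280.28643798828125], [615.1729736328125, -275.9132385253906], [611.6285400390625, -58.84222412109375]]
```

The crop shows the forceps from about (282,208) to (345,217) top px and the knob at (322,270). The first transit move can go now.

>>> {"fn": "apply_moves", "kwargs": {
  "series": [
    [-0.053,-0.05,0,0.1],
    [-0.106,-0.1,0,0.2],
    [-0.159,-0.15,0,0.3],
    [-0.212,-0.2,0,0.4],
    [-0.265,-0.25,0,0.5],
    [-0.318,-0.3,0,0.6],
    [-0.371,-0.35,0,0.7],
    [-0.424,-0.4,0,0.8]
  ],
  "claw": 0
}}

```text
time: 0.77
tool_pos: [0.3795, 0.3199, 0.231]
tcp_rot: [-3.141, -0.0, 2.083]
wrist_force: [-0.5, -0.9, -0.3]
width: -0.0001
finger_force: 0.0
```

```bash
cat >> h.py <<'E'
def go(x,y,z,cl=None):
    """print fractions from the current TCP to world x,y,z; cl = closing direction angle (deg)"""
    from plant import sensors
    s=sensors.state();yw=s["tcp_rot"][2];d=np.array([x,y,z])-s["tool_pos"]
    tx=np.array([np.cos(yw),np.sin(yw)]);ty=np.array([np.sin(yw),-np.cos(yw)])
    now=np.degrees(yw)-90
    turn=0 if cl is None else -((cl-now+180)%360-180)/45
    print("at",np.round(s["tool_pos"],4),"rp",np.round(s["tcp_rot"][:2],3),"cl",round(now,1),"F",np.round(s["wrist_force"],1),"w",round(float(s["width"]),4),"t",round(float(s["time"]),2),"q7",round(s["qpos"][6],2))
    print("frac",np.round([d[:2]@tx/.5,d[:2]@ty/.5,-d[2]/.5],4),"turn",round(turn,3),"1mm=0.002; mm",np.round(d*1000,1))
E
python3 - <<'E'
from h import *
go(.489,.053,.13,-7)
t=dict(np.load("pics/top0.npz"))
C=np.array([onz(t,u,v,.016) for u,v in((388,242),(437,231),(460,320),(412,331))]);print(C,C.mean(0));
for a,b in((3,0),(2,1),(1,0),(2,3)):
    d=C[b]-C[a];print(np.linalg.norm(d),np.degrees(np.arctan2(d[1],d[0])))
E
```

```text
at [0.3795 0.3199 0.231 ] rp [-3.141 -0.   ] cl 29.3 F [-0.5 -0.9 -0.3] w -0.0001 t 0.77 q7 -0.24
frac [-0.5727 -0.0705  0.202 ] turn 0.807 1mm=0.002; mm [ 109.5 -266.9 -101. ]
[[ 0.56185024 -0.08728188  0.016     ]
 [ 0.58850146 -0.19358618  0.016     ]
 [ 0.39861007 -0.24432128  0.016     ]
 [ 0.37324529 -0.14129381  0.016     ]] [ 0.48055177 -0.16662079  0.016     ]
0.19618643280471698 15.980440391153135
0.1965522514810762 14.958851332906871
0.10959420962421383 104.07435374126413
0.10610387621209613 103.830840842878
```

>>> {"fn": "apply_moves", "kwargs": {
  "series": [
    [-0.0716,-0.0088,0,0.1],
    [-0.1432,-0.0176,0,0.2],
    [-0.2148,-0.0264,0,0.3],
    [-0.2864,-0.0352,0.02,0.4],
    [-0.358,-0.044,0.04,0.5],
    [-0.4296,-0.0528,0.07,0.6],
    [-0.5012,-0.0616,0.1,0.7],
    [-0.5727,-0.0705,0.13,0.807]
  ]
}}

```text
time: 1.43
tool_pos: [0.49, 0.0537, 0.1657]
tcp_rot: [3.141, -0.001, 1.449]
wrist_force: [0.8, 0.9, -0.4]
width: -0.0001
finger_force: 0.0
```

>>> {"fn": "apply_moves", "kwargs": {
  "series": [
    [0,0,0.015,0],
    [0,0,0.03,0],
    [0,0,0.045,0],
    [0,0,0.06,0],
    [0,0,0.072,0],
    [0,0,0.072,0],
    [0,0,0.072,0],
    [0,0,0.072,0]
  ]
}}

```text
time: 2.1
tool_pos: [0.49, 0.056, 0.1307]
tcp_rot: [3.141, -0.0, 1.454]
wrist_force: [0.6, -1.1, 1.0]
width: -0.0001
finger_force: 0.0
```

```bash
python3 - <<'E'
from h import *
from plant import get_image
go(.489,.053,.09,-7)
out=[]
for n in("side","wrist","top"):
    g=get_image(n);np.savez(f"pics/{n}1.npz",**g)
    k=proj(g,(.495,.053,.081));print(n,k)
    p=g["pixels"];
    if n!="wrist":
        u,v=k.astype(int);p=cv2.resize(p[max(v-50,0):v+50,u-65:u+65],(390,300),interpolation=cv2.INTER_CUBIC)
    else: p=cv2.resize(p,(400,300))
    out.append(np.clip(p*1.4,0,255).astype(np.uint8)[:, :390,::-1])
cv2.imwrite("pics/p1.png",np.vstack([np.hstack(out[:2]),np.hstack([out[2],0*out[2]])]))
E
```

```text
at [0.49   0.056  0.1307] rp [ 3.141 -0.   ] cl -6.7 F [ 0.6 -1.1  1. ] w -0.0001 t 2.1 q7 -0.26
frac [-0.0062 -0.0014  0.0814] turn 0.007 1mm=0.002; mm [ -1.   -3.  -40.7]
side [289.90365145 240.75521703]
wrist [332.79452981 267.71694342]
top [322.79669573 271.49180059]
```

View pics/p1.png

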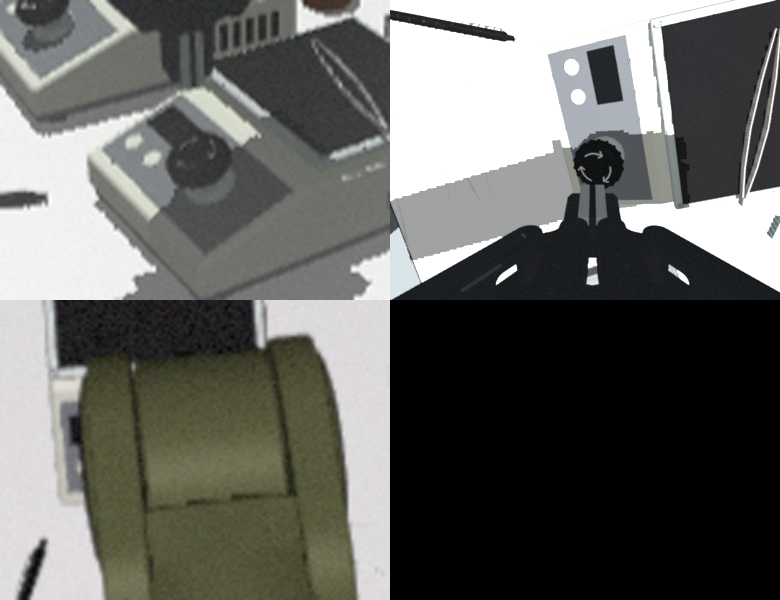

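Wrist view: knob centre at about (333,262) px, matching the predicted position; fingers are above it. Descend to near contact.

>>> {"fn": "apply_moves", "kwargs": {
  "series": [
    [-0.002,0,0.02,0],
    [-0.003,0,0.04,0],
    [-0.003,0,0.055,0],
    [-0.003,0,0.065,0],
    [-0.003,0,0.075,0],
    [-0.003,0,0.083,0],
    [-0.003,0,0.083,0],
    [-0.003,0,0.083,0]
  ]
}}

```text
time: 2.92
tool_pos: [0.4896, 0.0539, 0.0887]
tcp_rot: [-3.141, 0.0, 1.453]
wrist_force: [-0.1, -0.2, -0.3]
width: 0.0
finger_force: 0.0
```

>>> {"fn": "apply_moves", "kwargs": {
  "series": [
    [0,0.0004,0.001,0],
    [0,0.0008,0.002,0],
    [0,0.0012,0.003,0],
    [0,0.0016,0.004,0],
    [0,0.002,0.005,0],
    [0,0.0024,0.006,0],
    [0,0.0024,0.006,0],
    [0,0.0024,0.006,0]
  ]
}}

```text
time: 3.58
tool_pos: [0.4909, 0.0537, 0.0858]
tcp_rot: [3.142, -0.0, 1.453]
wrist_force: [-0.6, 0.6, 0.7]
width: 0.0003
finger_force: 0.0
```

>>> {"fn": "apply_moves", "kwargs": {
  "series": [
    [0,0.0004,0.001,0],
    [0,0.0008,0.002,0],
    [0,0.0012,0.003,0],
    [0,0.0014,0.004,0],
    [0,0.0018,0.005,0],
    [0,0.0022,0.006,0],
    [0,0.0022,0.006,0],
    [0,0.0022,0.006,0]
  ]
}}

```text
time: 4.25
tool_pos: [0.492, 0.0537, 0.083]
tcp_rot: [3.142, -0.0, 1.453]
wrist_force: [-0.6, 0.6, 2.9]
width: -0.0001
finger_force: 1.4
```

>>> {"fn": "apply_moves", "kwargs": {
  "series": [
    [0,0.0004,0.001,0],
    [0,0.0008,0.002,0],
    [0,0.0012,0.003,0],
    [0,0.0014,0.004,0],
    [0,0.0014,0.004,0],
    [0,0.0014,0.004,0],
    [0,0.0014,0.004,0],
    [0,0.0014,0.004,0]
  ]
}}

```text
time: 4.92
tool_pos: [0.4927, 0.0538, 0.0811]
tcp_rot: [3.141, -0.0, 1.453]
wrist_force: [-2.1, 1.1, 5.1]
width: -0.0002
finger_force: 2.8
```

>>> {"fn": "apply_moves", "kwargs": {
  "series": [
    [0,0.0004,0.001,0],
    [0,0.0008,0.002,0],
    [0,0.0012,0.003,0],
    [0,0.0014,0.004,0],
    [0,0.0018,0.005,0],
    [0,0.0018,0.005,0],
    [0,0.0018,0.005,0],
    [0,0.0018,0.005,0]
  ]
}}

```text
time: 5.58
tool_pos: [0.4937, 0.0537, 0.0784]
tcp_rot: [3.141, -0.0, 1.453]
wrist_force: [-1.1, 1.5, 4.1]
width: -0.0002
finger_force: 2.2
```

>>> {"fn": "apply_moves", "kwargs": {
  "series": [
    [0,0.0004,0.001,0],
    [0,0.0008,0.002,0],
    [0,0.0012,0.003,0],
    [0,0.0014,0.004,0],
    [0,0.0014,0.004,0],
    [0,0.0014,0.004,0],
    [0,0.0014,0.004,0],
    [0,0.0014,0.004,0]
  ]
}}

```text
time: 6.25
tool_pos: [0.4944, 0.0536, 0.0764]
tcp_rot: [3.141, -0.0, 1.453]
wrist_force: [-0.5, 2.7, 4.4]
width: -0.0001
finger_force: 2.3
```

>>> {"fn": "apply_moves", "kwargs": {
  "series": [
    [0,0.0004,0.001,0],
    [0,0.0008,0.002,0],
    [0,0.001,0.003,0],
    [0,0.001,0.003,0],
    [0,0.001,0.003,0],
    [0,0.001,0.003,0],
    [0,0.001,0.003,0],
    [0,0.001,0.003,0]
  ]
}}

```text
time: 6.92
tool_pos: [0.4949, 0.0536, 0.0751]
tcp_rot: [3.141, -0.001, 1.453]
wrist_force: [-2.0, 2.3, 5.8]
width: -0.0001
finger_force: 3.2
```

>>> {"fn": "apply_moves", "kwargs": {
  "series": [
    [0,0.0004,0.001,0],
    [0,0.0007,0.002,0],
    [0,0.0007,0.002,0],
    [0,0.0007,0.002,0],
    [0,0.0007,0.002,0],
    [0,0.0007,0.002,0],
    [0,0.0007,0.002,0],
    [0,0.0007,0.002,0]
  ]
}}

```text
time: 7.58
tool_pos: [0.4952, 0.0536, 0.0742]
tcp_rot: [3.141, -0.001, 1.453]
wrist_force: [-2.0, 2.6, 7.9]
width: 0.0001
finger_force: 3.6
```

>>> {"fn": "apply_moves", "kwargs": {
  "series": [
    [0,0.0002,0.0005,0],
    [0,0.0004,0.001,0],
    [0,0.0004,0.001,0],
    [0,0.0004,0.001,0],
    [0,0.0004,0.001,0],
    [0,0.0004,0.001,0],
    [0,0.0004,0.001,0],
    [0,0.0004,0.001,0]
  ]
}}

```text
time: 8.25
tool_pos: [0.4954, 0.0537, 0.074]
tcp_rot: [-3.142, -0.001, 1.453]
wrist_force: [-2.9, 2.7, 10.0]
width: 0.0003
finger_force: 5.2
```

Force dropped past the detent and is now rising on the cushion: locked. Retract and verify, moving towards the forceps.

>>> {"fn": "apply_moves", "kwargs": {
  "series": [
    [0,0,-0.01,0],
    [0,0,-0.04,0],
    [0,0,-0.09,0],
    [0,0.05,-0.13,0],
    [0.01,0.1,-0.15,0],
    [0.015,0.13,-0.15,0],
    [0.02,0.13,-0.15,0],
    [0.02,0.13,-0.15,0]
  ],
  "claw": 0.45
}}

```text
time: 8.92
tool_pos: [0.5605, 0.055, 0.1471]
tcp_rot: [-3.14, 0.002, 1.452]
wrist_force: [-0.2, 1.1, -0.7]
width: 0.0383
finger_force: 0.0
```

```bash
python3 - <<'E'
from h import *
from plant import get_image
go(.6117,.0746,.09,-7.06)
g=get_image("side");np.savez("pics/side2.npz",**g);w=get_image("wrist");np.savez("pics/wrist2.npz",**w)
print(proj(w,(.6117,.0746,.089)),proj(w,(.6195,.1378,.089)),proj(w,(.6039,.01135,.089)))
p0=np.load("pics/side0.npz")["pixels"]
out=[cv2.resize(p[215:275,255:325],(350,300),interpolation=cv2.INTER_CUBIC) for p in(p0,g["pixels"])]
cv2.imwrite("pics/p2.png",np.clip(np.hstack(out+[cv2.resize(w["pixels"],(400,300))[:,:400]])[:,:1100,::-1]*1.0,0,255).astype(np.uint8)[:, :])
a=cv2.imread("pics/p2.png");cv2.imwrite("pics/p2.png",np.vstack([a[:,:700],np.hstack([a[:,700:],a[:,:300]*0])]))
E
```

```text
at [0.5605 0.055  0.1471] rp [-3.14e+00  2.00e-03] cl -6.8 F [-0.2  1.1 -0.7] w 0.0383 t 8.92 q7 -0.18
frac [0.0511 0.0969 0.1143] turn 0.006 1mm=0.002; mm [ 51.2  19.6 -57.1]
[424.87323914 207.33354554] [435.91682089  65.73448632] [415.7367219 324.6294282]
```

View pics/p2.png

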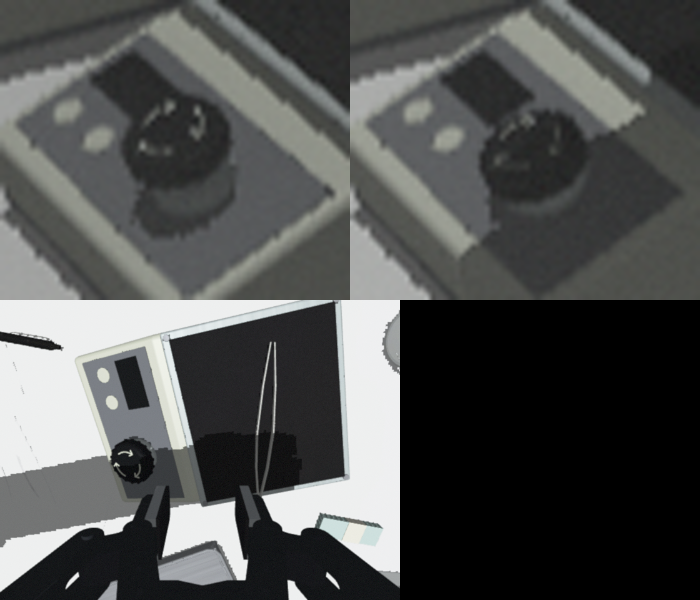

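The side crops show the knob clearly down now (right), and the wrist view puts the forceps at predicted pixels (435,67)–(416,315). Grasp it.

>>> {"fn": "apply_moves", "kwargs": {
  "series": [
    [0.017,0.032,0,0.006],
    [0.034,0.065,0.02,0.006],
    [0.051,0.097,0.05,0.006],
    [0.051,0.097,0.08,0.006],
    [0.051,0.097,0.1,0.006],
    [0.051,0.097,0.11,0.006],
    [0.051,0.097,0.112,0.006],
    [0.051,0.097,0.112,0.006]
  ]
}}

```text
time: 9.68
tool_pos: [0.6115, 0.0747, 0.0924]
tcp_rot: [-3.141, 0.0, 1.447]
wrist_force: [1.2, -0.5, 0.3]
width: 0.0386
finger_force: 0.0
```

```bash
python3 - <<'E'
from h import *
from plant import get_image
go(.6117,.0746,.086,-7.06)
w=get_image("wrist");cv2.imwrite("pics/w3.png",w["pixels"][...,::-1])
E
```

```text
at [0.6115 0.0747 0.0924] rp [-3.141  0.   ] cl -7.1 F [ 1.2 -0.5  0.3] w 0.0386 t 9.68 q7 -0.15
frac [-0.0001  0.0004  0.0127] turn -0.0 1mm=0.002; mm [ 0.2 -0.1 -6.4]
```

View pics/w3.png

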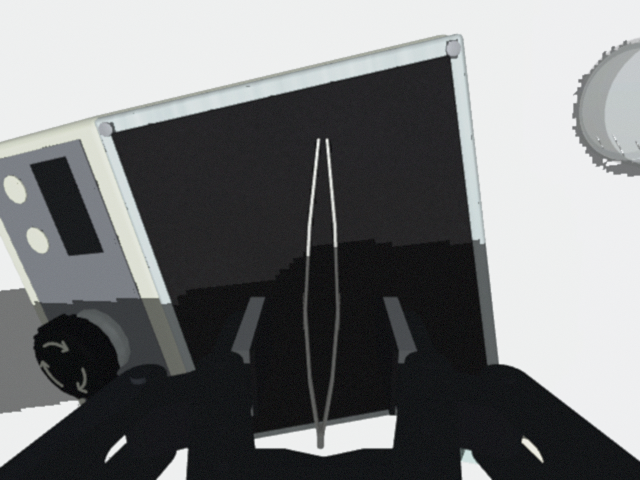

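Forceps are centred between the fingers (px 320,300). Descend and close.

>>> {"fn": "apply_moves", "kwargs": {
  "series": [
    [0,0,0.004,0],
    [0,0,0.008,0],
    [0,0,0.011,0],
    [0,0,0.013,0],
    [0,0,0.013,0],
    [0,0,0.013,0],
    [0,0,0.013,0],
    [0,0,0.013,0]
  ]
}}

```text
time: 10.4
tool_pos: [0.6123, 0.0751, 0.0859]
tcp_rot: [3.141, -0.0, 1.448]
wrist_force: [0.0, -0.4, 0.1]
width: 0.0386
finger_force: 0.0
```

>>> {"fn": "apply_moves", "kwargs": {
  "series": [
    [0,0,0,0],
    [0,0,0,0],
    [0,0,0,0],
    [0,0,0,0],
    [0,0,0,0],
    [0,0,0,0],
    [0,0,0,0],
    [0,0,0,0]
  ],
  "claw": 0,
  "squeeze": 25
}}

```text
time: 11.07
tool_pos: [0.6123, 0.0751, 0.086]
tcp_rot: [3.141, -0.0, 1.448]
wrist_force: [0.6, -0.8, 0.9]
width: 0.0088
finger_force: 26.0
```

>>> {"fn": "apply_moves", "kwargs": {
  "series": [
    [0,0,-0.01,0],
    [0,0,-0.03,0],
    [0,0,-0.06,0],
    [0,0,-0.09,0],
    [0,-0.05,-0.12,0],
    [0,-0.1,-0.14,0],
    [0,-0.16,-0.14,0],
    [0,-0.22,-0.14,0]
  ]
}}

```text
time: 11.73
tool_pos: [0.5028, 0.0885, 0.1574]
tcp_rot: [3.139, -0.001, 1.447]
wrist_force: [-1.3, 1.2, 0.6]
width: 0.0086
finger_force: 25.8
```

```bash
python3 - <<'E'
from h import *
from plant import get_image
go(.4806,-.1666,.12,-75)
w=get_image("wrist");s=get_image("side")
o=np.hstack([cv2.resize(x["pixels"],(400,300))[...,::-1] for x in(w,s)]);cv2.imwrite("pics/w4.png",o)
E
```

```text
at [0.5028 0.0885 0.1574] rp [ 3.139e+00 -1.000e-03] cl -7.1 F [-1.3  1.2  0.6] w 0.0086 t 11.73 q7 -0.32
frac [-0.5119  0.0189  0.0748] turn 1.509 1mm=0.002; mm [ -22.2 -255.1  -37.4]
```

View pics/w4.png

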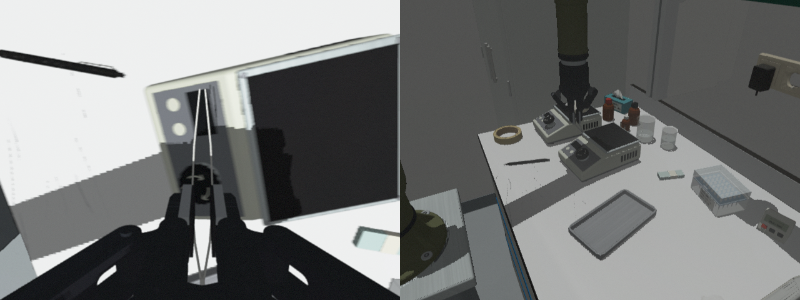

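The forceps are firmly held between the pads (wrist crop, around (200,190)). Carry to the tray.

>>> {"fn": "apply_moves", "kwargs": {
  "series": [
    [-0.05,0,0,0.1],
    [-0.1,0,0,0.2],
    [-0.16,0.005,0,0.3],
    [-0.22,0.01,0,0.4],
    [-0.28,0.01,0,0.5],
    [-0.34,0.015,0,0.6],
    [-0.4,0.019,0,0.7],
    [-0.45,0.019,0,0.8]
  ]
}}

```text
time: 12.5
tool_pos: [0.4853, -0.1388, 0.1569]
tcp_rot: [3.14, -0.001, 0.814]
wrist_force: [-0.5, -0.4, 0.2]
width: 0.0089
finger_force: 25.8
```

```bash
python3 -c "
from h import *
go(.4806,-.1666,.06,-75)"
```

```text
at [ 0.4853 -0.1388  0.1569] rp [ 3.14e+00 -1.00e-03] cl -43.4 F [-0.5 -0.4  0.2] w 0.0089 t 12.5 q7 -0.49
frac [-0.0469  0.0314  0.1938] turn 0.703 1mm=0.002; mm [ -4.7 -27.8 -96.9]
```

>>> {"fn": "apply_moves", "kwargs": {
  "series": [
    [-0.01,0.01,0,0.1],
    [-0.03,0.02,0,0.2],
    [-0.047,0.031,0,0.3],
    [-0.047,0.031,0.02,0.4],
    [-0.047,0.031,0.04,0.5],
    [-0.047,0.031,0.07,0.6],
    [-0.047,0.031,0.1,0.7],
    [-0.047,0.031,0.13,0.703]
  ]
}}

```text
time: 13.17
tool_pos: [0.4811, -0.1642, 0.0911]
tcp_rot: [3.141, -0.002, 0.264]
wrist_force: [-0.7, -0.2, -0.4]
width: 0.0091
finger_force: 25.8
```

```bash
python3 - <<'E'
from h import *
from plant import get_image
go(.4806,-.1666,.007,-75)
w=get_image("wrist");s=get_image("side")
o=np.hstack([cv2.resize(w["pixels"],(400,300)),cv2.resize(s["pixels"][260:440,230:470],(400,300))])[...,::-1];cv2.imwrite("pics/w5.png",o)
E
```

```text
at [ 0.4811 -0.1642  0.0911] rp [ 3.141e+00 -2.000e-03] cl -74.9 F [-0.7 -0.2 -0.4] w 0.0091 t 13.17 q7 -0.92
frac [-0.0021  0.0043  0.1683] turn 0.003 1mm=0.002; mm [ -0.5  -2.4 -84.1]
```

View pics/w5.png

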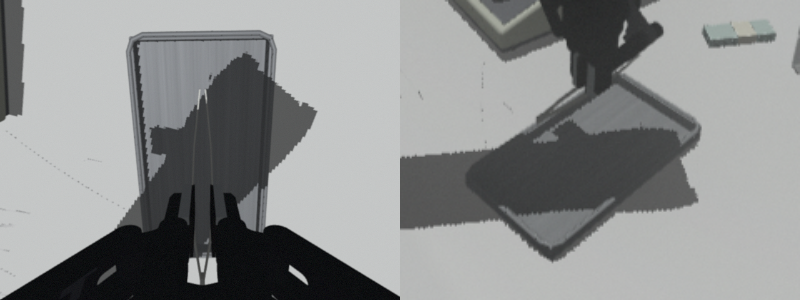

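The forceps are centred over the tray and parallel to its long axis (wrist crop (200,170)). Lower.

>>> {"fn": "apply_moves", "kwargs": {
  "series": [
    [0,0,0.04,0],
    [0,0.001,0.08,0],
    [0,0.002,0.11,0],
    [0,0.002,0.135,0],
    [0,0.002,0.15,0],
    [0,0.002,0.158,0],
    [0,0.002,0.158,0],
    [0,0.002,0.158,0]
  ]
}}

```text
time: 13.93
tool_pos: [0.481, -0.1648, 0.0125]
tcp_rot: [3.141, -0.001, 0.268]
wrist_force: [0.4, -0.9, -0.9]
width: 0.0084
finger_force: 25.8
```

>>> {"fn": "apply_moves", "kwargs": {
  "series": [
    [0,0,0.002,0],
    [0,0,0.004,0],
    [0,0,0.006,0],
    [0,0,0.008,0],
    [0,0,0.01,0],
    [0,0,0.011,0],
    [0,0,0.011,0],
    [0,0,0.011,0]
  ]
}}

```text
time: 14.6
tool_pos: [0.4804, -0.1646, 0.0063]
tcp_rot: [-3.142, 0.0, 0.268]
wrist_force: [0.2, 0.9, -0.2]
width: 0.0089
finger_force: 25.8
```

>>> {"fn": "apply_moves", "kwargs": {
  "series": [
    [0,0,0.001,0],
    [0,0,0.002,0],
    [0,0,0.002,0],
    [0,0,0.002,0],
    [0,0,0.002,0],
    [0,0,0.002,0],
    [0,0,0.002,0],
    [0,0,0.002,0]
  ]
}}

```text
time: 15.27
tool_pos: [0.4804, -0.1646, 0.0053]
tcp_rot: [-3.142, -0.0, 0.268]
wrist_force: [-0.6, 1.2, -1.6]
width: 0.0089
finger_force: 25.8
```

>>> {"fn": "apply_moves", "kwargs": {
  "series": [
    [0,0,0,0],
    [0,0,0,0],
    [0,0,0,0],
    [0,0,0,0],
    [0,0,-0.005,0],
    [0,0,-0.03,0],
    [0,0,-0.08,0],
    [0,0,-0.15,0]
  ],
  "claw": 0.35
}}

```text
time: 15.93
tool_pos: [0.4783, -0.1644, 0.0799]
tcp_rot: [-3.14, 0.005, 0.267]
wrist_force: [0.4, 1.0, 0.7]
width: 0.0297
finger_force: 0.0
```

>>> {"fn": "apply_moves", "kwargs": {
  "series": [
    [0,0,-0.06,0],
    [0,0,-0.12,0],
    [0,0,-0.12,0],
    [0,0,-0.12,0],
    [0,0,-0.12,0],
    [0,0,-0.12,0],
    [0,0,-0.12,0],
    [0,0,-0.12,0]
  ],
  "claw": 0.8
}}

```text
time: 16.6
tool_pos: [0.4796, -0.1645, 0.1393]
tcp_rot: [-3.141, 0.002, 0.267]
wrist_force: [-0.8, 0.1, -0.1]
width: 0.0683
finger_force: 0.0
```

```bash
python3 - <<'E'
from h import *
from plant import get_image
go(.4975,.054,.145,-65)
w=get_image("wrist");s=get_image("side")
o=np.hstack([cv2.resize(w["pixels"],(400,300)),cv2.resize(s["pixels"][260:440,230:470],(400,300))])[...,::-1];cv2.imwrite("pics/w6.png",o)
E
```

```text
at [ 0.4796 -0.1645  0.1393] rp [-3.141e+00  2.000e-03] cl -74.7 F [-0.8  0.1 -0.1] w 0.0683 t 16.6 q7 -0.96
frac [ 0.1499 -0.412  -0.0114] turn -0.215 1mm=0.002; mm [ 17.9 218.5   5.7]
```

View pics/w6.png

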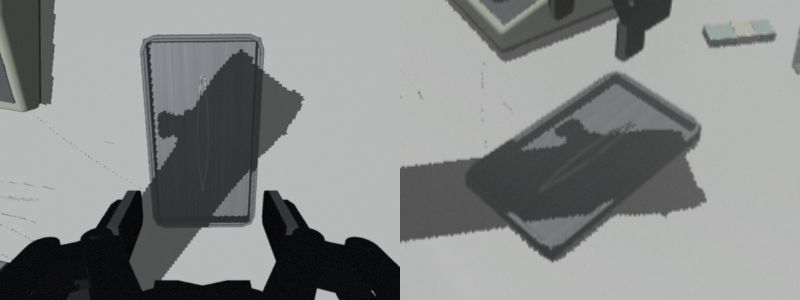

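The forceps lie flat in the tray (wrist crop (203,130)), released. Now over the right knob.

>>> {"fn": "apply_moves", "kwargs": {
  "series": [
    [0.02,-0.05,-0.01,-0.05],
    [0.04,-0.11,-0.01,-0.1],
    [0.06,-0.17,-0.01,-0.15],
    [0.085,-0.235,-0.01,-0.2],
    [0.11,-0.3,-0.01,-0.25],
    [0.13,-0.36,-0.01,-0.28],
    [0.15,-0.412,-0.01,-0.28],
    [0.15,-0.412,-0.01,-0.28]
  ]
}}

```text
time: 17.37
tool_pos: [0.4981, 0.061, 0.1449]
tcp_rot: [-3.139, -0.001, 0.496]
wrist_force: [-0.6, 1.4, -0.2]
width: 0.0683
finger_force: 0.0
```

```bash
python3 - <<'E'
from h import *
from plant import get_image
go(.4995,.054,.060,-62)
w=get_image("wrist");k=proj(w,(.4975,.0543,.074));print(k)
p=w["pixels"].copy();cv2.circle(p,tuple(k.astype(int)),3,(255,0,0),-1)
cv2.imwrite("pics/w7.png",p[...,::-1])
E
```

```text
at [0.4981 0.061  0.1449] rp [-3.139e+00 -1.000e-03] cl -61.6 F [-0.6  1.4 -0.2] w 0.0683 t 17.37 q7 -1.21
frac [-0.0042  0.0136  0.1697] turn 0.01 1mm=0.002; mm [  1.4  -7.  -84.9]
[331.38733817 257.46216778]
```

View pics/w7.png

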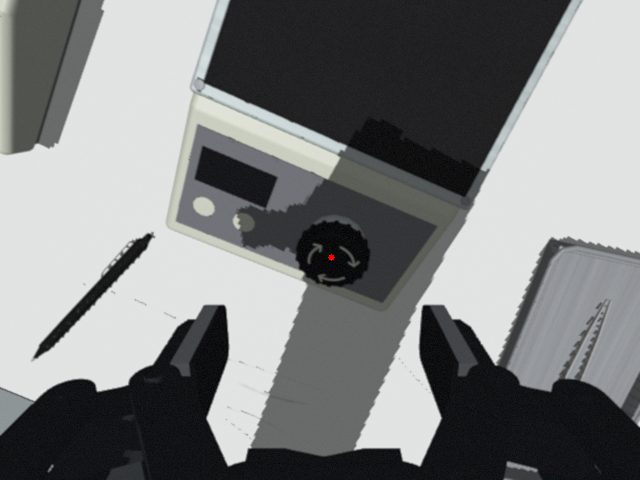

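The arrows' centre sits on the predicted point (331,257); fingers straddle it. Descend partway, then re-read.

>>> {"fn": "apply_moves", "kwargs": {
  "series": [
    [0,0,0.02,0],
    [0,0,0.05,0],
    [0,0,0.08,0],
    [0,0,0.1,0],
    [0,0,0.11,0],
    [0,0,0.11,0],
    [0,0,0.11,0],
    [0,0,0.11,0]
  ]
}}

```text
time: 18.08
tool_pos: [0.4989, 0.0536, 0.091]
tcp_rot: [3.141, -0.001, 0.487]
wrist_force: [-0.9, -1.2, -0.5]
width: 0.0686
finger_force: 0.0
```

```bash
python3 -c "
from h import *
go(.4995,.054,.060,-62)"
```

```text
at [0.4989 0.0536 0.091 ] rp [ 3.141e+00 -1.000e-03] cl -62.1 F [-0.9 -1.2 -0.5] w 0.0686 t 18.08 q7 -1.17
frac [ 0.0013 -0.0001  0.062 ] turn -0.002 1mm=0.002; mm [  0.6   0.4 -31. ]
```

>>> {"fn": "apply_moves", "kwargs": {
  "series": [
    [0,0,0.01,0],
    [0.001,0,0.022,0],
    [0.001,0,0.034,0],
    [0.001,0,0.045,0],
    [0.001,0,0.052,0],
    [0.001,0,0.058,0],
    [0.001,0,0.058,0],
    [0.001,0,0.058,0]
  ]
}}

```text
time: 18.75
tool_pos: [0.4987, 0.0541, 0.0612]
tcp_rot: [3.142, 0.0, 0.487]
wrist_force: [0.4, -0.0, 0.9]
width: 0.0683
finger_force: 0.0
```

>>> {"fn": "apply_moves", "kwargs": {
  "series": [
    [0,0,0,0],
    [0,0,0,0],
    [0,0,0,0],
    [0,0,0,0],
    [0,0,0,0],
    [0,0,0,0],
    [0,0,0,0],
    [0,0,0,0]
  ],
  "claw": 0,
  "squeeze": 25
}}

```text
time: 19.42
tool_pos: [0.4981, 0.0555, 0.0618]
tcp_rot: [-3.139, 0.0, 0.488]
wrist_force: [-4.0, 3.7, 5.2]
width: 0.0392
finger_force: 24.5
```

>>> {"fn": "apply_moves", "kwargs": {
  "series": [
    [0,0,-0.002,0.1],
    [0,0,-0.002,0.2],
    [0,0,-0.002,0.3],
    [0,0,-0.002,0.4],
    [0,0,-0.002,0.5],
    [0,0,-0.002,0.6],
    [0,0,-0.002,0.7],
    [0,0,-0.002,0.8]
  ]
}}

```text
time: 20.08
tool_pos: [0.4982, 0.056, 0.0627]
tcp_rot: [-3.139, 0.001, -0.143]
wrist_force: [-3.3, 0.4, 5.4]
width: 0.0386
finger_force: 28.1
```

```bash
python3 -c "
from h import *
go(.4995,.054,.060,-112)
from plant import sensors
print(sensors.state()['ft_torque'])"
```

```text
at [0.4982 0.056  0.0627] rp [-3.139e+00  1.000e-03] cl -98.2 F [-3.3  0.4  5.4] w 0.0386 t 20.08 q7 -1.77
frac [0.0031 0.0035 0.0055] turn 0.307 1mm=0.002; mm [ 1.3 -2.  -2.7]
[1.03616961 0.56001806 0.22651745]
```

>>> {"fn": "apply_moves", "kwargs": {
  "series": [
    [0,0,0,0.08],
    [0,0,0,0.16],
    [0,0,0,0.22],
    [0,0,0,0.27],
    [0,0,0,0.27],
    [0,0,0,0.27],
    [0,0,0,0.27],
    [0,0,0,0.27]
  ]
}}

```text
time: 20.75
tool_pos: [0.4984, 0.0555, 0.0626]
tcp_rot: [-3.14, 0.001, -0.351]
wrist_force: [-3.6, 4.0, 5.0]
width: 0.0386
finger_force: 32.1
```

>>> {"fn": "apply_moves", "kwargs": {
  "series": [
    [0,0,0,0],
    [0,0,0,0],
    [0,0,0,0],
    [0,0,0,0],
    [0,0,0,0],
    [0,0,0,0],
    [0,0,0,0],
    [0,0,0,0]
  ],
  "claw": 0.8
}}

```text
time: 21.42
tool_pos: [0.4988, 0.054, 0.0623]
tcp_rot: [3.142, -0.0, -0.353]
wrist_force: [0.2, 0.3, 0.2]
width: 0.0688
finger_force: 0.0
```

>>> {"fn": "apply_moves", "kwargs": {
  "series": [
    [0,0,-0.02,0],
    [0,0,-0.06,0],
    [0,0,-0.1,0],
    [0,0,-0.16,0],
    [0,0,-0.22,0],
    [0,0,-0.22,0],
    [0,0,-0.22,0],
    [0,0,-0.22,0]
  ]
}}

```text
time: 22.08
tool_pos: [0.4985, 0.0541, 0.1724]
tcp_rot: [-3.141, 0.0, -0.353]
wrist_force: [-0.1, 0.4, 0.8]
width: 0.0684
finger_force: 0.0
```

```bash
python3 - <<'E'
from h import *
from plant import get_image
go(.4995,.054,.060,-112)
g=get_image("side");np.savez("pics/side9.npz",**g);p9=g["pixels"]
for nm,p in(("up0",np.load("pics/side0.npz")["pixels"]),("locked",np.load("pics/side2.npz")["pixels"]),("now",p9)):
    q=p[225:270,270:312].astype(int).sum(2);m=(q<130).astype(np.uint8);m=cv2.morphologyEx(cv2.morphologyEx(m,cv2.MORPH_CLOSE,np.ones((3,3))),cv2.MORPH_OPEN,np.ones((3,3)))
    n,l,st,ce=cv2.connectedComponentsWithStats(m);i=1+st[1:,4].argmax();print(nm,st[1:].tolist())
    print("\n".join("".join("#" if v else "." for v in r[::1]) for r in m[::2]))
for X in((.495,.054,.081),(.4975,.0543,.074)): print(proj(g,X)-[270,225])
E
```

```text
at [0.4985 0.0541 0.1724] rp [-3.141  0.   ] cl -110.2 F [-0.1  0.4  0.8] w 0.0684 t 22.08 q7 -2.06
frac [ 0.0019 -0.0005  0.2248] turn 0.039 1mm=0.002; mm [ 1.000e+00 -1.000e-01 -1.124e+02]
up0 [[6, 2, 25, 25, 284]]
..........................................
.........#####............................
......##########..........................
......############........................
........###########.......................
...........#####....######................
............####....########..............
............##################............
............###########...#####...........
................#######...####............
....................##########............
....................########..............
...............###########................
...............#######....................
..........................................
..........................................
..........................................
..........................................
..........................................
..........................................
.......................
[... 1512 characters left out ...]
...
............###########...#####...........
...............################...........
...............###############............
............#################.............
............##############................
..............########....................
..........................................
..........................................
..........................................
..........................................
..........................................
..........................................
..........................................
..........................................
..........................................
[19.67023876 15.48817104]
[20.95591423 18.25862851]
```

```bash
python3 -c "
from plant import r
print(r.hand_in())"
```

```text
the job is handed in; nothing more can be done
None
```

The job is handed in: I pressed the right shaker's stop knob until it locked, laid the forceps flat in the tray and let go, then turned the knob clockwise; its outline in the side camera matches the sprung-up position (about 22 s of the 72 s allowed).

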